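# Shut the balance's draught shield and tare

## Robot

A 6-joint arm with a two-finger parallel gripper is mounted at the origin on the work surface. World frame = base frame: x ahead of the robot, y to its left, z up, the work surface at z = 0. Lengths are in m, angles in rad, forces in N, time in s.
With the tool pointing down it reaches from about 0.375 to 0.975 m from the base axis. Payload 3.8 kg.
Tool frame: the origin (TCP) lies midway between the tips of the shut fingers; the grasp point (between the pads) lies 19 mm behind it; z points along the fingers, y is the line along which they close (so a half turn about z gives the same grasp; the last joint's range is limited). The gripper opens to 85 mm and grips with 20 to 120 N. Pads are 22 mm wide; open, the fingers measure 114 mm over their backs; the gripper's body (76 mm by 85 mm) begins 54 mm behind the grasp point. The pads swing forward as they close: fully open they stand 13 mm farther back than shut.
Start: joints at [-1.168, 0.264, 1.604, -0, 1.274, -0.037], TCP at [0.287, -0.611, 0.195] pointing down, gripper open.
Joint ranges: [-2.63, 2.63], [-0.94, 2.18], [0.31, 2.57], [-1.31, 4.45], [0, 2.66], [-2.55, 2.55]. Speed limits (rad/s): [2.57, 2.57, 3.14, 3.14, 3.14, 3.14].

## Interface

Orientations are given as a rotation vector (axis times angle).
In Python, from workcell import bot gives the robot as it stands.
- The arm moves only by the tool step_arm, never from a script. Its argument "motion" is a list of rows, each a list of 5 numbers: the finger opening in cm, from 0 to 8.54, then the shift along the tool's x, y, z in cm, then the turn about the tool's z in degrees. In form: [[claw, dx, dy, dz, twist], ...]. A call has 1 to 20 rows; each row is the pose to reach, as a shift and turn from the pose commanded when the call began, along the tool's axes at that moment; what a row does not reach only later rows make up. A row lasts 1/10 s, in which the tool goes at most 50 mm and 8.59 degrees, less where a joint would pass 70% of its speed; a pose out of reach is approached as far as the arm can. A call with a gripper value outside its range is refused whole. The fingers move at their own pace and stop on an object; "force" is the grip in N (left out, the last holds). Time passes only in rows, so rows that repeat a pose let the fingers close. It gives the time, the measured TCP pose, the force, the opening and the grip force at its end, in the units of the state.
- bot.read_state(): the state, without advancing time (a new reading comes with each control period).
- bot.read_camera(name): name is "scene" or "top" or "wrist"; returns (picture, depth): 420x560x3 uint8, red, green, blue; 420x560 float32, m along the optical axis (not along the pixel's ray), 0 where there is no reading.
- bot.calibration(name): a dict with "mtx" (3x3 intrinsics, pixels), "k1" (the pictures are not rectified: a ray, as slopes to the right and down, at radius r is drawn at 1 + k1 r^2 times it, then the intrinsics apply), "origin" and "orientation" of the camera in the world; the wrist camera has in their place "T_tool_cam" (4x4, takes a point from camera to tool coordinates, whose origin is the TCP and whose axes are the flange's). Camera axes: x right, y up, looking along -z (the intrinsics and any distortion apply to the point x, -y, -z); pixel columns grow to the right and rows downward; lengths in m; the calibration is good to about 2 mm. A picture is of the moment at which its call begins: read the wrist's pose just before it. calibration takes no time and is no camera call.
- bot.finish_job(): hands the job in; it is judged then, once.
The state is a dict: "time": time; "q": joint angles; "joint_vel": joint speeds; "joint_torque": joint torques, N m; "tool_pos": TCP position; "tcp_rot": TCP orientation; "wrist_force": force on the tool from outside, world axes, zero at the start; "torque": the same for the moment, N m; "width": opening from 0.0 (shut) to 1.0 (fully open); "grip_force": force on a finger pad.
Only numpy, scipy, OpenCV 4.12 (cv2) and the standard library are available. Lean on these libraries where they do the work, as an engineer would, in place of code of your own. Each camera call takes 0.05 s, during which the arm holds its last target. There are 200 camera calls.

## Task

On the laboratory balance, push the sliding top lid and the sliding side door of the draught shield fully shut with the fingertips, then press the large round tare button right down and let it come up again. Push the pulls from one side only, without pinching them, and do not press the tare button before both are shut. Leave the small power button, the cup on the pan, the brass weight and everything else standing about as they are.

Things in the scene. Friction and masses are not known exactly. Their poses are not given: they have to be found in the camera images.
- balance: White laboratory balance, 310 x 200 mm, fixed. Origin: centre of its footprint at table height; x points from its front (buttons) to its back, y to its left (side door), z up. Front deck: x -155 to -55 mm, 55 mm high. Behind it the clear draught shield, x -55 to 105 mm, 180 mm wide, 139 mm high with its lid (front and right panes fixed); then a rear column to x 155 mm, 131 mm high.
- lid (a joint): Clear aluminium-framed top lid, 160 x 180 mm, 6 mm thick, underside 133 mm and upper face 139 mm above the table. Slides along the balance's x: 0 = fully shut (at a stop, towards the front), positive = metres slid open to the back, at most 0.10. Stays where left; about 1.5 N to slide.
- lid_pull (a point): Middle of the back (+x) face of the lid's black upright pull, 14 mm above the lid; moves with it. The pull is a plate 8 mm thick along the balance's x, 70 mm wide along y, 28 mm high (139 to 167 mm above the table). Pushing this face in the balance's -x direction shuts the lid; shut, it lies at x = -6 mm, y = 0.
- side_door (a joint): Clear aluminium-framed door on the left (+y) side of the shield, 160 x 68 mm (61 to 129 mm above the table), outer face at the balance's y = 97 mm. Slides along the balance's x: 0 = fully shut (at a stop, towards the front), positive = metres slid open to the back, at most 0.10. Stays where left; about 1.5 N to slide.
- door_pull (a point): On the back (+x) face of the side door's black pull, 24 mm out from the door, half-way up; moves with it. The pull is a plate standing out from the door: 8 mm thick along the balance's x, 42 mm long (y 97 to 139 mm), 42 mm high (83 to 125 mm above the table). Pushing this face in the balance's -x direction shuts the door; shut, it lies at x = -16 mm.
- tare_top (a point): Top centre of the tare button: the large round one, 30 mm across, on the left (+y) of the front deck, at the balance's x = -112, y = 62 mm, 77 mm above the table when up. Pressed straight down.
- tare (a joint): Tare button: 0 = up, 0.006 m = fully down; springs back. Fully down takes 4 N.
- power_top (a point): Top centre of the power button: the small round one, 16 mm across, on the right (-y) of the front deck. To be left alone.
- power (a joint): Power button: 0 = up, 0.006 m = fully down.
- pan_cup: White paper cup, 56 mm across, 52 mm high, standing loose on the pan inside the shield. Origin: centre of its underside.
- weight: Small brass weight with a neck, 20 mm across, 30 mm high, standing loose on the front deck between the two buttons. Origin: centre of its underside.
- cup_a: White paper cup, 68 mm across, 75 mm high, on the table to the left of the balance. Origin: centre of its underside.
- cup_b: White paper cup, 68 mm across, 75 mm high, on the table to the right of the balance. Origin: centre of its underside.
- beaker: Clear beaker, 80 mm across, 95 mm high, on the table to the right of the balance. Origin: centre of its underside.
- pipette: Thin white pipette, 10 mm thick, 130 mm long, lying on the table in front and to the right of the balance. Origin: on its underside, half-way along.
- jar: Amber jar, 50 mm across, 65 mm high, on the table to the left of the balance. Origin: centre of its underside.

How it is judged:
On the way, in this order (a step that is already met when the one before it is completed fails the run):
1. the top lid and the side door are both fully shut (value of joint each of lid, side_door below 0.004 m), for 0.1 s.
2. the tare button is pressed down with both shut (all of step 1 and value of joint tare above 0.0045 m), for 0.05 s.
At the end, for the whole second after the job is handed in: The lid and the side door are within 4 mm of fully shut, the tare button has been pressed at least 4.5 mm down with both shut and is up again, and the cup stands upright at rest on the pan (all of step 1 and value of joint each of tare, power below 0.0015 m and horizontal distance between pan_cup and balance below 0.06 m and angle between pan_cup's own z axis and vertical below 0.1 rad and linear speed of pan_cup below 0.02 m/s); the robot touches nothing.
It fails at once if the tare button is pressed (3 mm) while the lid or the side door is more than 6 mm open (value of joint tare above 0.003 m and value of joint any of lid, side_door above 0.006 m).
It fails at once if the power button is pressed (3 mm) (value of joint power above 0.003 m).
It fails at once if a pull is pinched: the fingers press its front and back halves at once, over 3 N each ((contact force between the fingers and lid_c0 above 3 N and contact force between the fingers and lid_c1 above 3 N) or (contact force between the fingers and side_door_c0 above 3 N and contact force between the fingers and side_door_c1 above 3 N)).
It fails at once if the cup on the pan, the weight, a cup, the beaker, the pipette or the jar is moved or lifted by more than 15 mm (distance of any of pan_cup, weight, cup_a, cup_b, beaker, pipette, jar from where it was at the start of the episode above 0.015 m).
It also fails if it takes over 48 s, if anything falls off the work surface, if the arm or the gripper's body presses on something with over 40 N, if the wrist force passes 120 N, or if a joint passes its speed limit or range.

## Working session

There is one attempt and no reset: what is moved stays moved. The work goes in short steps, Python scripts to look and compute and a tool call to move; the robot and the scene stay as the last step left them, time stands still between calls to the robot, and variables do not carry over. Pictures are saved under pics/ and viewed, at most 10 in all, crops included, and the job is handed in when it is done.

Besides the shell and the picture viewer there is one more tool, called as name([rows], argument=value, ...), one row to a line, values as JSON. step_arm: Moves the arm, as the interface text tells. Its arguments: {"type":"object","properties":{"motion":{"type":"array","items":{"type":"array","items":{"type":"number"}}},"force":{"type":"number"}},"required":["motion"]}

```bash
mkdir -p pics; cat > h.py <<'E'
import numpy as np, cv2
from scipy.spatial.transform import Rotation as R
from workcell import bot
def cam(n,st=None):
    c=bot.calibration(n); K=np.array(c["mtx"]); k=c["k1"]
    if n=="wrist":
        T=np.array(c["T_tool_cam"]); Rt=R.from_rotvec(st["tcp_rot"]).as_matrix()
        return K,k,Rt@T[:3,3]+st["tool_pos"],Rt@T[:3,:3]
    o=np.array(c["orientation"],float)
    Rm=o if o.shape==(3,3) else R.from_rotvec(o).as_matrix()
    return K,k,np.array(c["origin"]),Rm
def rays(C,uv):
    K,k,o,Rm=C; uv=np.atleast_2d(uv).astype(float)
    p=cv2.undistortPoints(uv[:,None],K,np.array([k,0,0,0.]))[:,0]
    return np.c_[p[:,0],-p[:,1],-np.ones(len(p))]@Rm.T
def onz(C,uv,z):
    d=rays(C,uv); return C[2]+d*((z-C[2][2])/d[:,2])[:,None]
def depthpts(C,uv,D):
    return C[2]+rays(C,uv)*np.asarray(D).reshape(-1,1)
E
python3 - <<'E'
from h import *
for n in("scene","top"):
    im,d=bot.read_camera(n); cv2.imwrite(f"pics/{n}.png",im[...,::-1]); np.savez(f"{n}.npz",im=im,d=d)
    c=bot.calibration(n); print(c)
print(bot.read_state())
E
```

```text
{'mtx': array([[432.41791751,   0.        , 285.6513151 ],
       [  0.        , 432.41791751, 208.78397736],
       [  0.        ,   0.        ,   1.        ]]), 'k1': 0.013299985709509533, 'origin': array([1.08346976, 0.49794354, 0.58464078]), 'orientation': array([0.53624287, 1.06270967, 2.01551093])}
{'mtx': array([[514.94013476,   0.        , 286.66086679],
       [  0.        , 514.94013476, 203.11170061],
       [  0.        ,   0.        ,   1.        ]]), 'k1': 0.05774460004378181, 'origin': array([0.31479804, 0.07230507, 1.13388402]), 'orientation': array([ 0.15835406, -0.14785064, -1.59058678])}
{'time': 0.1, 'q': array([-1.16789294e+00,  2.64679610e-01,  1.60529869e+00, -1.01502264e-05,
        1.27371450e+00, -3.68768114e-02]), 'joint_vel': array([-6.60429078e-04, -1.77666217e-03, -3.29669313e-03, -2.11654613e-04,
        2.40986836e-05, -1.60382710e-03]), 'joint_torque': array([-2.00123900e-04, -5.16709721e+01, -3.68589771e+01, -1.39223671e-04,
        6.31834060e-03,  3.27224711e-06]), 'tool_pos': array([ 0.28708142, -0.61005632,  0.19405233]), 'tcp_rot': array([-3.06393288e+00, -6.84806134e-01,  6.14959582e-04]), 'wrist_force': array([-0.11448334, -0.41897675,  0.06147284]), 'torque': array([ 0.02951868, -0.00151734,  0.01018139]), 'grip_force': 0.0, 'width': 0.9999218666091296}
```

View pics/scene.png

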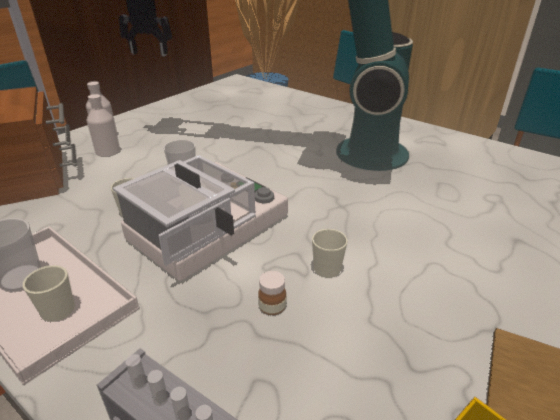

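View pics/top.png

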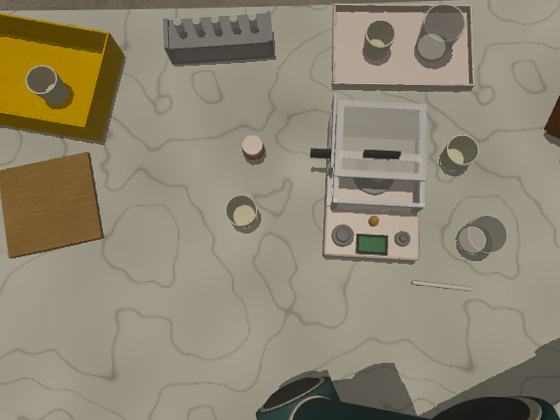

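The scene view shows the balance with its black pulls at (188,175) and (225,220). In the top view, the tare button is at about (343,235), power (402,239), lid pull (381,154) and door pull (321,153). Next I take a closer crop.

```bash
python3 - <<'E'
from h import *
im=np.load("top.npz")["im"]; c=im[85:275,300:440]
cv2.imwrite("pics/crop.png",cv2.resize(c[...,::-1],None,fx=3,fy=3,interpolation=cv2.INTER_CUBIC))
C=cam("top")
g=im.max(2); m=(g<60).astype(np.uint8); m[:, :300]=0; m[:,440:]=0; m[:130]=0; m[175:]=0
n,l,s,ce=cv2.connectedComponentsWithStats(m)
for i in range(1,n):
    if s[i,4]>20: print("dark",s[i],ce[i],cv2.minAreaRect(np.argwhere(l==i)[:,::-1].astype(np.float32)))
t=onz(C,(343,235),.077)[0];p=onz(C,(402,239),.077)[0]; print("tare",t,"power",p, np.degrees(np.arctan2(*(t-p)[[1,0]]))-90)
for n_,uv,z in(("lidpull",(381,154),.167),("doorpull",(321,153),.125),("fl",(325,256),.055),("fr",(418,261),.055),("lidFL",(331,206),.133),("lidFR",(424,209),.133),("jar",(253,146),.065),("cupA",(242,209),.075),("cupb",(461,149),.075),("weight",(374,220),.085)):
    print(n_,onz(C,uv,z)[0])
E
```

```text
dark [311 149  20   9 158] [320.48734177 153.05063291] ((320.5, 153.0), (8.0, 19.0), 90.0)
dark [363 150  37   9 257] [381.20233463 154.0077821 ] ((381.0761413574219, 153.9788055419922), (35.905147552490234, 7.240954399108887), 2.8624050617218018)
tare [ 0.45280557 -0.0377343   0.077     ] power [ 0.44159905 -0.15807623  0.077     ] -5.320175742502585
lidpull [ 0.59752995 -0.10910842  0.167     ]
doorpull [0.6153818  0.00428443 0.125     ]
fl [ 0.41248995 -0.00044529  0.055     ]
fr [ 0.397654   -0.19260676  0.055     ]
lidFL [ 0.50373171 -0.01089373  0.133     ]
lidFR [ 0.49299868 -0.19275998  0.133     ]
jar [0.6529406  0.14654251 0.065     ]
cupA [0.51315808 0.17052028 0.075     ]
cupb [ 0.63035179 -0.29513965  0.075     ]
weight [ 0.48121274 -0.1018771   0.085     ]
```

View pics/crop.png

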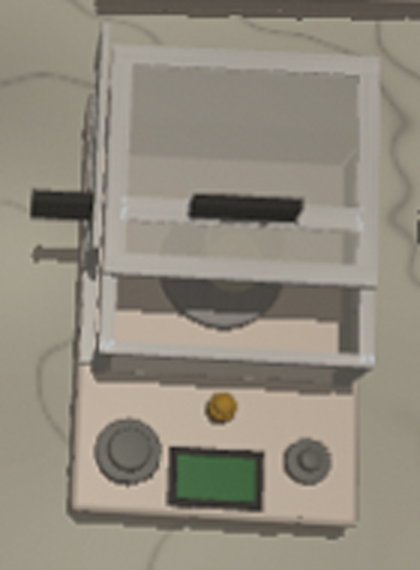

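The top crop (3x, offset 300,85) shows tare at (128,450), power (307,461), weight (220,407), lid pull (245,207) and door pull (62,205). The balance yaw is about -4.5° with its origin near (0.560,-0.108). The lid is about 48 mm open and the door about 67 mm. I move to a hover behind the lid pull.

step_arm([
  [8.5,0,0,-5,0],
  [0,5,-3,-10,8],
  [0,52.8,-30,-11,29.7],
  [0,52.8,-30,-11,29.7],
  [0,52.8,-30,-11,29.7],
  [0,52.8,-30,-11,29.7],
  [0,52.8,-30,-11,29.7],
  [0,52.8,-30,-11,29.7],
  [0,52.8,-30,-11,29.7],
  [0,52.8,-30,-11,29.7],
  [0,52.8,-30,-11,29.7],
  [0,52.8,-30,-11,29.7],
  [0,52.8,-30,-11,29.7],
  [0,52.8,-30,-11,29.7],
  [0,52.8,-30,-11,29.7],
  [0,52.8,-30,-11,29.7],
  [0,52.8,-30,-11,29.7],
  [0,52.8,-30,-11,29.7],
])

```text
time: 1.9
tool_pos: [0.6366, -0.1161, 0.3052]
tcp_rot: [3.139, -0.127, -0.001]
wrist_force: [-0.7, -0.1, 0.3]
width: 0.001
grip_force: 0.0
```

```bash
python3 - <<'E'
from h import *
st=bot.read_state(); im,d=bot.read_camera("wrist"); cv2.imwrite("pics/w1.png",im[...,::-1]); np.savez("w1.npz",im=im,d=d,p=st["tool_pos"],r=st["tcp_rot"])
print(st["time"],st["tool_pos"],R.from_rotvec(st["tcp_rot"]).as_matrix().round(3),st["width"],st["wrist_force"],bot.calibration("wrist")["T_tool_cam"].round(3))
E
```

```text
1.9 [ 0.63657847 -0.11608989  0.3052411 ] [[ 0.997 -0.081 -0.   ]
 [-0.081 -0.997 -0.   ]
 [-0.     0.    -1.   ]] 0.0012949517129994777 [-0.74326476 -0.08686615  0.27212318] [[-0.001  0.963  0.269  0.069]
 [ 1.     0.001 -0.001  0.001]
 [-0.001  0.269 -0.963 -0.177]
 [ 0.     0.     0.     1.   ]]
```

View pics/w1.png

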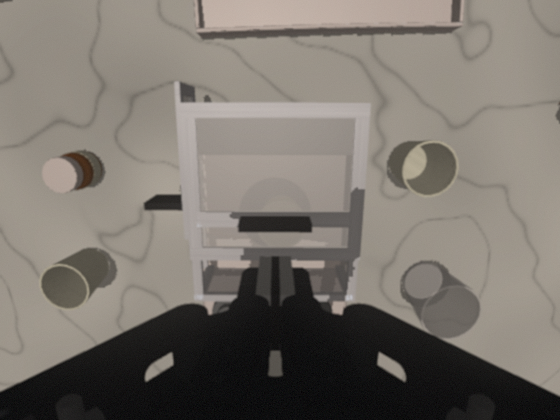

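Wrist view: lid pull dark block at about (275,224), door pull at (163,202), jar at (62,173). I check them numerically.

```bash
python3 - <<'E'
from h import *
f=np.load("w1.npz"); im=f["im"]; d=f["d"]; C=cam("wrist",dict(tool_pos=f["p"],tcp_rot=f["r"]))
o=np.array([.5596,-.1083,0]); a=-.0785
def bal(P): P=P-o; c,s=np.cos(a),np.sin(a); return np.c_[c*P[:,0]+s*P[:,1],-s*P[:,0]+c*P[:,1],P[:,2]].round(4)
m=(im.max(2)<50).astype(np.uint8)
for nm,(u0,u1,v0,v1),zt,zb in(("lid",(225,325,205,245),.167,.139),("door",(135,182,190,215),.125,.083)):
    mm=np.zeros_like(m); mm[v0:v1,u0:u1]=m[v0:v1,u0:u1]; q=np.argwhere(mm)[:,::-1]
    print(nm,q.min(0),q.max(0))
    r=[]
    for u in range(q[:,0].min()+5,q[:,0].max()-4,8):
        v=q[q[:,0]==u][:,1]; r.append((u,v.min(),v.max()))
    r=np.array(r)
    print("back-bottom",bal(onz(C,r[:,[0,1]]-[0,.5],zb))[[0,-1]],"front-top",bal(onz(C,r[:,[0,2]]+[0,.5],zt))[[0,-1]])
    print("depth",bal(depthpts(C,q,d[q[:,1],q[:,0]])).min(0),bal(depthpts(C,q,d[q[:,1],q[:,0]])).max(0))
    print("ends",bal(onz(C,[[q[:,0].min()-.5,v1-10]],zt)),bal(onz(C,[[q[:,0].max()+.5,v1-10]],zt)))
E
```

```text
lid [239 217] [310 230]
back-bottom [[ 0.0469  0.0288  0.139 ]
 [ 0.0467 -0.0281  0.139 ]] front-top [[ 0.0413  0.0266  0.167 ]
 [ 0.0411 -0.0262  0.167 ]]
depth [ 0.0406 -0.0364  0.1407] [0.146  0.0313 0.4825]
ends [[0.0368 0.0319 0.167 ]] [[ 0.0366 -0.0363  0.167 ]]
door [145 196] [179 208]
back-bottom [[0.0518 0.1437 0.083 ]
 [0.0565 0.1149 0.083 ]] front-top [[0.052  0.1293 0.125 ]
 [0.053  0.1036 0.125 ]]
depth [ 0.0517 -0.0025  0.0916] [0.146  0.1352 0.4825]
ends [[0.0558 0.1348 0.125 ]] [[0.0557 0.0976 0.125 ]]
```

step_arm([
  [0,0,0,5,0],
  [0,0,0,10,0],
  [0,0,0,13,0],
  [0,0,0,15,0],
  [0,0,0,15,0],
  [0,-1,0,15,0],
  [0,-2,0,15,0],
  [0,-2.5,0,15,0],
  [0,-3,0,15,0],
  [0,-3.5,0,15,0],
])

```text
time: 2.95
tool_pos: [0.6026, -0.1118, 0.1565]
tcp_rot: [3.139, -0.123, 0.003]
wrist_force: [0.6, 0.2, -0.0]
width: -0.004
grip_force: 0.0
```

step_arm([
  [0,-0.5,0,0,0],
  [0,-1,0,0,0],
  [0,-1.5,0,0,0],
  [0,-2,0,0,0],
  [0,-2.5,0,0,0],
  [0,-3,0,0,0],
  [0,-3.2,0,0,0],
  [0,-3.4,0,0,0],
  [0,-3.4,0,0,0],
])

```text
time: 3.85
tool_pos: [0.5685, -0.1091, 0.1553]
tcp_rot: [3.139, -0.123, 0.0]
wrist_force: [0.3, 0.5, 0.4]
width: 0.001
grip_force: 0.0
```

step_arm([
  [0,-0.2,0,0,0],
  [0,-0.4,0,0,0],
  [0,-0.6,0,0,0],
  [0,-0.6,0,0,0],
])

```text
time: 4.25
tool_pos: [0.5624, -0.1086, 0.1552]
tcp_rot: [-3.139, 0.123, 0.0]
wrist_force: [0.7, -0.4, 0.6]
width: -0.006
grip_force: 0.0
```

step_arm([
  [0,-0.2,0,0,0],
  [0,-0.4,0,0,0],
  [0,-0.4,0,0,0],
])

```text
time: 4.55
tool_pos: [0.5584, -0.1083, 0.1553]
tcp_rot: [-3.139, 0.123, 0.0]
wrist_force: [-0.6, 0.1, -0.9]
width: -0.001
grip_force: 0.0
```

```bash
python3 - <<'E'
from h import *
print(bot.read_state()["wrist_force"])
im,d=bot.read_camera("scene"); cv2.imwrite("pics/s2.png",cv2.resize(im[100:300,80:340,::-1],None,fx=3,fy=3))
E
```

```text
[-0.5987765   0.08073446 -0.86392729]
```

View pics/s2.png

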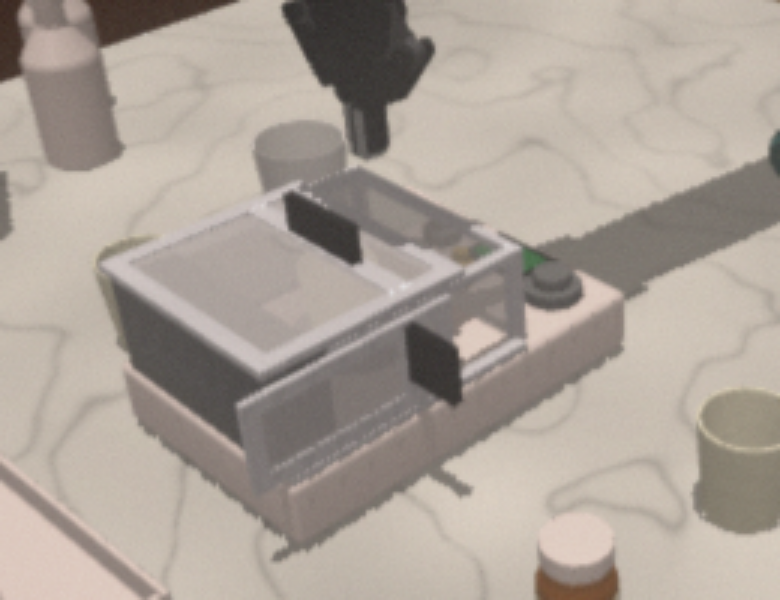

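The lid has not moved. The fingertips appear at about (370,150) in the crop, beyond the pull at (322,228), so I check where the TCP should project.

```bash
python3 - <<'E'
from h import *
def proj(C,P):
    K,k,o,Rm=C; p=(np.atleast_2d(P)-o)@Rm; p=p*[1,-1,-1]; return cv2.projectPoints(p,np.zeros(3),np.zeros(3),K,np.array([k,0,0,0.]))[0][:,0]
st=bot.read_state(); S=cam("scene"); T=cam("top")
print("tcp in scene crop",(proj(S,st["tool_pos"])-[80,100])*3)
o=np.array([.5596,-.110,0]);a=-.0785
def W(x,y,z): return o+[np.cos(a)*x-np.sin(a)*y,np.sin(a)*x+np.cos(a)*y,z]
for n,P in(("lidpull top",W(.043,0,.167)),("doorpull",W(.055,.118,.125)),("tare",W(-.112,.062,.077))): print(n,(proj(S,P)-[80,100])*3)
im,d=bot.read_camera("top"); cv2.imwrite("pics/t2.png",cv2.resize(im[60:280,280:460,::-1],None,fx=2.7,fy=2.7))
print("tcp top crop",(proj(T,st["tool_pos"])-[280,60])*2.7)
E
```

```text
tcp in scene crop [[373.84895238 199.95978494]]
lidpull top [[317.99731005 207.0864792 ]]
doorpull [[427.77738645 335.73392938]]
tare [[552.08714077 266.49325927]]
tcp top crop [[271.90294684 310.49967312]]
```

View pics/t2.png

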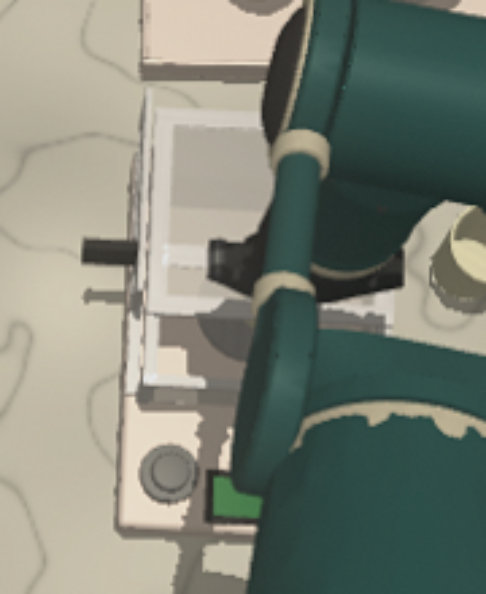

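The top view is mostly covered by the arm, with the pulls unchanged. I use the scene depth to locate the real fingertip.

```bash
python3 - <<'E'
from h import *
im,d=bot.read_camera("scene"); S=cam("scene"); st=bot.read_state(); print(st["tool_pos"],st["q"])
m=im.max(2)<75
for v in range(132,156,2):
    u=np.where(m[v,190:215])[0]+190
    if len(u): uu=int(np.median(u)); print(v,u.min(),u.max(),depthpts(S,[[uu,v]],d[v,uu]).round(3))
E
```

```text
[ 0.55872954 -0.10834453  0.15533882] [-2.35305812e-01  9.36491097e-02  1.87856717e+00  9.97380820e-06
  1.16919455e+00  1.41407330e+00]
132 193 213 [[ 0.575 -0.083  0.245]]
134 197 208 [[ 0.567 -0.095  0.235]]
136 197 207 [[ 0.567 -0.094  0.231]]
138 201 207 [[ 0.563 -0.096  0.224]]
140 201 207 [[ 0.566 -0.093  0.222]]
142 197 207 [[ 0.565 -0.095  0.217]]
144 202 208 [[ 0.564 -0.094  0.213]]
146 202 208 [[ 0.563 -0.095  0.208]]
148 202 207 [[ 0.567 -0.094  0.205]]
150 203 204 [[ 0.567 -0.097  0.2  ]]
```

```bash
python3 - <<'E'
from h import *
f=np.load("w1.npz"); im=f["im"]; d=f["d"]; C=cam("wrist",dict(tool_pos=f["p"],tcp_rot=f["r"]))
K,k,o,Rm=C; p=((f["p"]-o)@Rm)*[1,-1,-1]; print("tcp px",cv2.projectPoints(p[None],np.zeros(3),np.zeros(3),K,np.array([k,0,0,0.]))[0].ravel())
for v in range(240,320,6): print(v,im[v,264],d[v,264],(depthpts(C,[[264,v]],d[v,264])[0]-f["p"]).round(3), d[v,285].round(3))
print("first",bot.calibration("wrist")["T_tool_cam"])
E
```

```text
tcp px [273.45193838 247.7707521 ]
240 [149 141 133] 0.3666001 [-0.056  0.015 -0.168] 0.367
246 [141 134 128] 0.370157 [-0.063  0.016 -0.17 ] 0.369
252 [92 87 86] 0.3693371 [-0.069  0.016 -0.168] 0.369
258 [68 66 64] 0.14585106 [0.012 0.003 0.042] 0.147
264 [68 64 62] 0.14048892 [0.012 0.003 0.047] 0.141
270 [67 66 63] 0.13551643 [0.011 0.003 0.053] 0.134
276 [65 63 59] 0.12990125 [0.012 0.002 0.058] 0.129
282 [66 64 60] 0.12558272 [0.012 0.002 0.063] 0.126
288 [64 62 60] 0.12061708 [0.012 0.002 0.068] 0.122
294 [69 65 63] 0.11723658 [0.011 0.002 0.072] 0.117
300 [22 23 22] 0.111092515 [0.013 0.002 0.078] 0.111
306 [23 23 22] 0.10811514 [0.012 0.002 0.081] 0.108
312 [23 22 21] 0.1041443 [0.013 0.002 0.085] 0.105
318 [19 18 22] 0.10154811 [0.012 0.001 0.088] 0.101
first [[-7.07594806e-04  9.63098071e-01  2.69149781e-01  6.86223103e-02]
 [ 9.99999288e-01  9.39968887e-04 -7.34490361e-04  6.71007815e-04]
 [-9.60378670e-04  2.69149069e-01 -9.63098051e-01 -1.77243670e-01]
 [ 0.00000000e+00  0.00000000e+00  0.00000000e+00  1.00000000e+00]]
```

Both cameras put the real fingertips about 41 mm above the reported TCP, so the fingers passed over the pull. The body does start 73 mm above the reported TCP, as stated. I back off, go lower by that amount, and push again.

step_arm([
  [0,4,0,0,0],
  [0,8.5,0,0,0],
  [0,8.5,0,0,0],
  [0,8.5,0,2.5,0],
  [0,8.5,0,4.5,0],
  [0,8.5,0,4.5,0],
  [0,7.5,0,4.5,0],
  [0,6.5,0,4.5,0],
  [0,5.8,0,4.5,0],
  [0,5.1,0,4.5,0],
  [0,4.4,0,4.5,0],
  [0,3.7,0,4.5,0],
])

```text
time: 5.9
tool_pos: [0.5959, -0.1113, 0.1114]
tcp_rot: [3.139, -0.124, 0.004]
wrist_force: [1.7, 0.6, 1.9]
width: 0.002
grip_force: 0.9
```

step_arm([
  [0,-0.7,0,0,0],
  [0,-1.4,0,0,0],
  [0,-2,0,0,0],
  [0,-2.5,0,0,0],
  [0,-2.8,0,0,0],
  [0,-2.8,0,0,0],
])

```text
time: 6.5
tool_pos: [0.5668, -0.1089, 0.11]
tcp_rot: [-3.139, 0.123, 0.002]
wrist_force: [0.8, 0.2, -0.2]
width: -0.002
grip_force: 0.1
```

step_arm([
  [0,-0.2,0,0,0],
  [0,-0.4,0,0,0],
  [0,-0.4,0,0,0],
])

```text
time: 6.8
tool_pos: [0.5671, -0.109, 0.1102]
tcp_rot: [3.139, -0.124, 0.011]
wrist_force: [12.2, -0.6, -7.6]
width: -0.002
grip_force: 5.6
```

step_arm([
  [0,-0.2,0,0,0],
  [0,-0.4,0,0,0],
  [0,-0.4,0,0,0],
])

```text
time: 7.1
tool_pos: [0.5674, -0.1091, 0.1107]
tcp_rot: [3.138, -0.124, 0.025]
wrist_force: [21.8, -1.8, -13.6]
width: -0.001
grip_force: 11.1
```

Lid is at its stop. Now the door.

step_arm([
  [0,2,0,0,0],
  [0,4,0,-3,0],
  [0,6,-3,-4,0],
  [0,9.5,-7,-4,0],
  [0,9.5,-12.4,-4,0],
  [0,9.5,-12.4,-4,0],
  [0,9.5,-12.4,-4,0],
  [0,9.5,-12.4,0,0],
  [0,9.5,-12.4,3.4,0],
  [0,9.5,-12.4,3.4,0],
  [0,9.5,-12.4,3.4,0],
])

```text
time: 8.2
tool_pos: [0.6627, 0.0064, 0.0755]
tcp_rot: [3.139, -0.125, -0.005]
wrist_force: [0.6, -0.2, 1.1]
width: 0.003
grip_force: 0.0
```

```bash
python3 - <<'E'
from h import *
print(bot.read_state()["tool_pos"])
im,d=bot.read_camera("scene"); cv2.imwrite("pics/s3.png",cv2.resize(im[100:300,80:340,::-1],None,fx=3,fy=3))
E
```

```text
[0.6627211  0.00640707 0.07554162]
```

View pics/s3.png

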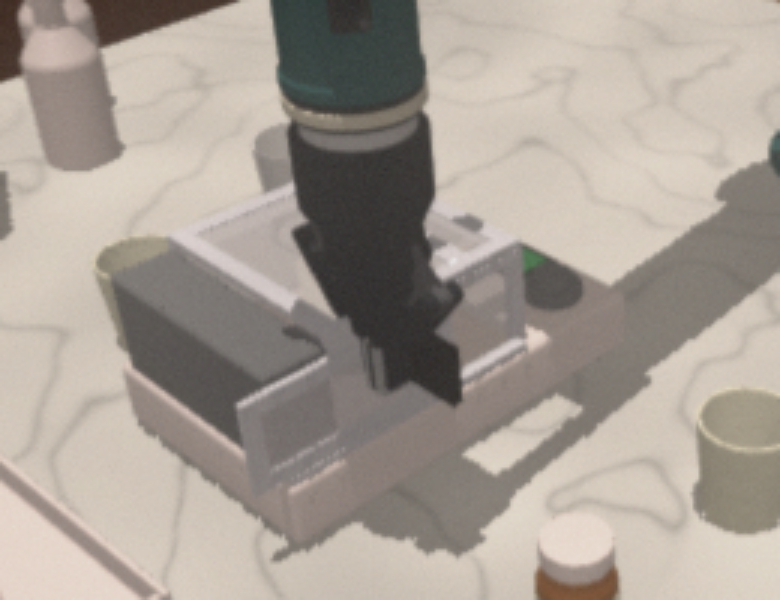

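The scene shows the lid forward (shut), the rear column exposed, and the fingertips at about (380,385) just behind the door pull at (440,365). Push the door.

step_arm([
  [0,-1,0,0,0],
  [0,-2,0,0,0],
  [0,-2.7,0,0,0],
  [0,-3.4,0,0,0],
  [0,-4.1,0,0,0],
  [0,-4.8,0,0,0],
  [0,-5.5,0,0,0],
  [0,-6.2,0,0,0],
  [0,-6.9,0,0,0],
  [0,-7.6,0,0,0],
  [0,-8.3,0,0,0],
  [0,-8.9,0,0,0],
  [0,-9.3,0,0,0],
  [0,-9.3,0,0,0],
])

```text
time: 9.65
tool_pos: [0.5701, 0.015, 0.0759]
tcp_rot: [3.139, -0.123, -0.003]
wrist_force: [0.1, 0.3, 0.1]
width: 0.0
grip_force: 0.0
```

step_arm([
  [0,-0.2,0,0,0],
  [0,-0.4,0,0,0],
  [0,-0.6,0,0,0],
  [0,-0.6,0,0,0],
])

```text
time: 10.05
tool_pos: [0.5672, 0.0152, 0.0764]
tcp_rot: [3.139, -0.123, 0.006]
wrist_force: [5.1, -1.2, -4.5]
width: 0.004
grip_force: 3.1
```

step_arm([
  [0,-0.2,0,0,0],
  [0,-0.4,0,0,0],
  [0,-0.4,0,0,0],
])

```text
time: 10.35
tool_pos: [0.5675, 0.0152, 0.0771]
tcp_rot: [3.139, -0.123, 0.02]
wrist_force: [15.8, -1.8, -10.3]
width: 0.003
grip_force: 7.9
```

Door is at its stop. Now over the tare button.

step_arm([
  [0,2,0,0,0],
  [0,2,0,-5,0],
  [0,2,0,-10,0],
  [0,-2,1,-11,0],
  [0,-6,3,-11,0],
  [0,-10.3,6.2,-11,0],
  [0,-10.3,6.2,-11,0],
  [0,-10.3,6.2,-11,0],
  [0,-10.3,6.2,-6,0],
  [0,-10.3,6.2,-1,0],
  [0,-10.3,6.2,1.5,0],
  [0,-10.3,6.2,1.5,0],
])

```text
time: 11.55
tool_pos: [0.4505, -0.0368, 0.0569]
tcp_rot: [-3.138, 0.122, 0.015]
wrist_force: [0.5, 0.4, 0.3]
width: 0.0
grip_force: 0.0
```

```bash
python3 - <<'E'
from h import *
print(bot.read_state()["tool_pos"])
im,d=bot.read_camera("scene"); cv2.imwrite("pics/s4.png",cv2.resize(im[100:300,80:340,::-1],None,fx=3,fy=3))
E
```

```text
[ 0.45047347 -0.03676258  0.05688204]
```

View pics/s4.png

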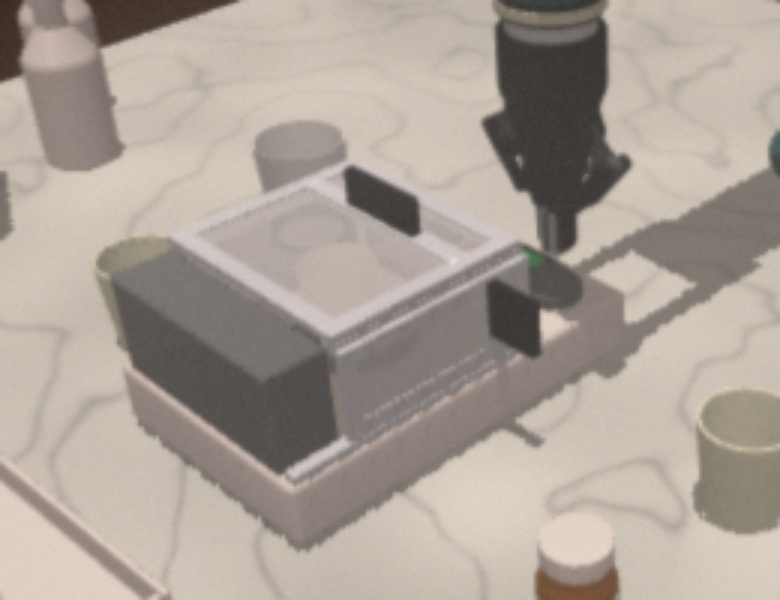

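Both lid and door are shut, the cup is upright inside, and the fingertips at (557,248) are just above the tare button at (553,275). Press.

step_arm([
  [0,0.2,0.2,1,0],
  [0,0.2,0.2,1.6,0],
  [0,0.2,0.2,1.9,0],
  [0,0.2,0.2,2.1,0],
  [0,0.2,0.2,2.3,0],
  [0,0.2,0.2,2.3,0],
])

```text
time: 12.2
tool_pos: [0.4563, -0.0401, 0.0388]
tcp_rot: [3.139, -0.124, 0.002]
wrist_force: [-0.0, 0.5, 2.5]
width: 0.001
grip_force: 1.0
```

step_arm([
  [0,0,0,0.2,0],
  [0,0,0,0.4,0],
  [0,0,0,0.4,0],
])

```text
time: 12.5
tool_pos: [0.4564, -0.0401, 0.035]
tcp_rot: [3.139, -0.123, 0.002]
wrist_force: [-0.1, -0.2, 6.0]
width: 0.001
grip_force: 2.9
```

step_arm([
  [0,0,0,0.2,0],
  [0,0,0,0.3,0],
  [0,0,0,0.3,0],
  [0,0,0,0.3,0],
])

```text
time: 12.9
tool_pos: [0.4565, -0.0401, 0.0346]
tcp_rot: [3.139, -0.123, 0.001]
wrist_force: [-9.9, 0.8, 26.5]
width: 0.002
grip_force: 13.1
```

Bottomed out (stiff stop). Release and retreat up.

step_arm([
  [0,0,0,-1,0],
  [0,0,0,-3,0],
  [0,0,0,-7,0],
  [0,-2,0,-12,0],
  [0,-5,0,-15,0],
  [0,-5,0,-15,0],
  [0,-5,0,-15,0],
  [0,-5,0,-15,0],
])

```text
time: 13.7
tool_pos: [0.4052, -0.036, 0.1797]
tcp_rot: [-3.139, 0.123, 0.003]
wrist_force: [-0.5, -1.0, -0.3]
width: -0.001
grip_force: 0.0
```

```bash
python3 - <<'E'
from h import *
s=bot.read_state();print(s["tool_pos"],s["wrist_force"])
im,d=bot.read_camera("scene"); cv2.imwrite("pics/s5.png",cv2.resize(im[100:300,80:340,::-1],None,fx=3,fy=3))
E
```

```text
[ 0.4051691  -0.03598671  0.17971908] [-0.48772782 -1.03483348 -0.25211307]
```

View pics/s5.png

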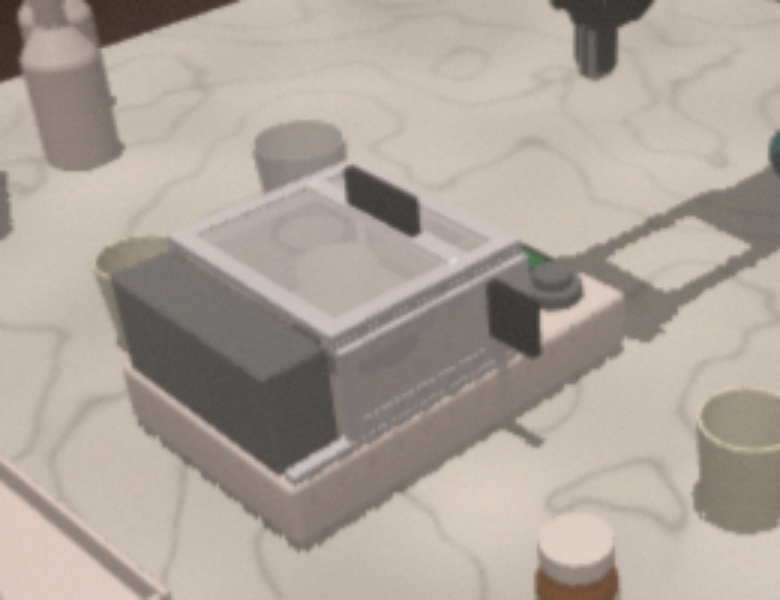

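Lid and door are shut, the tare button is up again at (553,275), the cup stands and the gripper is clear.

```bash
python3 -c "
from workcell import bot
print(bot.finish_job())"
```

```text
the job is handed in; nothing more can be done
None
```

I pushed the lid and side door to their stops, then pressed the tare button to its stop; the last picture shows it up again and the gripper clear. The job is handed in at about 14 s with no verdict returned. The first lid push passed over the pull because the real fingertips sat about 41 mm above the reported TCP, so I corrected for that in every later move.

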